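Hang the cuff bracelets on the wardrobe rail and lock it

TASK

Throw the seesaw catch of the little cuff rail open with its rocker, drape every cuff bracelet standing on the ledge astride the bar between the two posts so that it hangs freely and still, and then, with all of them hanging, throw the catch shut again so that the red keeper rod stands over them. Some runs have fewer cuffs than others; leave the deodorant, the lotion jar and the trinket bowl where they are.

Things in the scene. Friction and masses are not known exactly. Their poses are not given: they have to be found in the camera images.
- rail_unit: cuff rail fixed to the ledge: dark base 100 x 460 x 12 mm (y -215 to +245 mm), two posts (16 x 10 mm, at y = -135 and +135 mm) carrying a steel bar 14 mm thick along the unit's y axis; the cuffs go on the bar between the posts. Origin: on the ledge below the middle of the bar; x points away from the robot, z up
- rail_mid (a point): top of the bar, midway between the posts, 132 mm above the ledge
- catch (a joint): angle (rad) of the seesaw catch about its axle, which runs along the rail's y axis, 52 mm above the ledge, straight below the bar. 0 = shut: the keeper rod is over the bar. 1.05 = open: the rod has swung away from the robot. A 36 mm steel tumbler weight beyond the -y post tips it to whichever end is nearer (centre 0.52). It also carries the keeper rod and rocker board
- keeper (a point): middle of the red keeper rod, 8 mm thick, along the bar, on two arms at y = -151 and +151 mm, 102 mm from the axle. Shut: straight above the bar, 154 mm above the ledge, 18 mm free over the bar, so no cuff can be put on or taken off. Open: 88 mm beyond the bar, 103 mm above the ledge, clear of work from above
- pad_far (a point): top of the yellow half (away from the robot) of the rocker board, 35 mm from the axle. The board is 90 mm long in x, 36 mm wide, 8 mm thick, centred on the axle at y = +220 mm, tilted 30 degrees to either side. This half is up (about 73 mm above the ledge) when shut, down (38 mm) when open; pressing it down opens the catch: past centre after about 20 mm, about 4.5 N
- pad_near (a point): top of the black half (nearest the robot) of the rocker board, 35 mm from the axle: down (about 38 mm above the ledge) when the catch is shut, up (73 mm) when open; pressing it down shuts the catch: past centre after about 20 mm, about 4.5 N; 30 mm is safe
- cuff1: open cuff bracelet, blue enamel with a brass stripe: rigid inverted U standing on its two ends, 50 mm over the legs (its x axis), 34 mm wide (y), 54 mm high (z), about 70 g, steel end caps; inside 40 mm wide (30 mm between the caps, the lowest 14 mm), 49 mm high, top corners bevelled; legs flat outside to 38 mm up. Origin: midway between the ends of the legs, at their height (83 mm above the ledge once hung). May be absent
- cuff2: open cuff bracelet, dark brown horn with a brass stripe: rigid inverted U standing on its two ends, 50 mm over the legs (its x axis), 34 mm wide (y), 54 mm high (z), about 70 g, steel end caps; inside 40 mm wide (30 mm between the caps, the lowest 14 mm), 49 mm high, top corners bevelled; legs flat outside to 38 mm up. Origin: midway between the ends of the legs, at their height (83 mm above the ledge once hung). May be absent
- cuff3: open cuff bracelet, green enamel with a brass stripe: rigid inverted U standing on its two ends, 50 mm over the legs (its x axis), 34 mm wide (y), 54 mm high (z), about 70 g, steel end caps; inside 40 mm wide (30 mm between the caps, the lowest 14 mm), 49 mm high, top corners bevelled; legs flat outside to 38 mm up. Origin: midway between the ends of the legs, at their height (83 mm above the ledge once hung). May be absent
- cuff4: open cuff bracelet, ivory white with a brown stripe: rigid inverted U standing on its two ends, 50 mm over the legs (its x axis), 34 mm wide (y), 54 mm high (z), about 70 g, steel end caps; inside 40 mm wide (30 mm between the caps, the lowest 14 mm), 49 mm high, top corners bevelled; legs flat outside to 38 mm up. Origin: midway between the ends of the legs, at their height (83 mm above the ledge once hung). May be absent
- cuff5: open cuff bracelet, dark grey with a bright stripe: rigid inverted U standing on its two ends, 50 mm over the legs (its x axis), 34 mm wide (y), 54 mm high (z), about 70 g, steel end caps; inside 40 mm wide (30 mm between the caps, the lowest 14 mm), 49 mm high, top corners bevelled; legs flat outside to 38 mm up. Origin: midway between the ends of the legs, at their height (83 mm above the ledge once hung). May be absent
- cuff6: open cuff bracelet, red enamel with a brass stripe: rigid inverted U standing on its two ends, 50 mm over the legs (its x axis), 34 mm wide (y), 54 mm high (z), about 70 g, steel end caps; inside 40 mm wide (30 mm between the caps, the lowest 14 mm), 49 mm high, top corners bevelled; legs flat outside to 38 mm up. Origin: midway between the ends of the legs, at their height (83 mm above the ledge once hung). May be absent
- deodorant: bystander: grey roll-on deodorant, 42 mm across, 92 mm tall, standing; origin under its centre
- lotion_jar: bystander: closed amber glass lotion jar, 60 mm across, 55 mm tall; origin under its centre
- trinket_bowl: bystander: blue ceramic trinket bowl, 100 mm across, 35 mm tall; origin under its centre
There are look-alikes about, which are no part of the job. Leave any purple look-alike of the cuff2 alone.

How it is judged:
By the outcome, as a careful person would: the job done as asked, in the order asked, and still so for the second after the job is handed in, with the robot touching nothing.
Of cuff1, cuff2, cuff3, cuff4, cuff5, cuff6 only 4 to 6 are there at a start; the rules pass over those that are not, and their reading is None.
At some moment in a run one of cuff1, cuff2, cuff3, cuff4, cuff5, cuff6 may be knocked a few centimetres aside while the robot is not near it.
It also fails if it takes over 210 s, if anything falls off the work surface, if the arm or the gripper's body presses on something with over 40 N, if the wrist force passes 120 N, or if a joint passes its speed limit or range.

ROBOT

A 7-joint arm with a two-finger parallel gripper is mounted at the origin on the work surface. World frame = base frame: x ahead of the robot, y to its left, z up, the work surface at z = 0. Lengths are in m, angles in rad, forces in N, time in s.
With the tool pointing down it reaches from about 0.425 to 0.925 m from the base axis. Payload 6.8 kg.
Tool frame: the origin (TCP) lies midway between the tips of the shut fingers; the grasp point (between the pads) lies 19 mm behind it; z points along the fingers, y is the line along which they close (so a half turn about z gives the same grasp; the last joint's range is limited). The gripper opens to 85 mm and grips with 20 to 120 N. Pads are 22 mm wide; open, the fingers measure 114 mm over their backs; the gripper's body (76 mm by 85 mm) begins 54 mm behind the grasp point. The pads swing forward as they close: fully open they stand 13 mm farther back than shut.
Start: joints at [-1.354, 0.477, 0.022, 1.555, -0.011, 1.109, -0.083], TCP at [0.215, 0.64, 0.231] pointing down, gripper open.
Joint ranges: [-2.96, 2.96], [-0.34, 2.1], [-1.41, 1.46], [0.24, 2.44], [-1.37, 4.51], [0.17, 1.92], [-2.96, 2.96]. Speed limits (rad/s): [2.39, 2.39, 3.14, 3.14, 3.14, 3.14, 3.14].

INTERFACE

Orientations are given as a unit quaternion [w, x, y, z].
In Python, from station import * gives the robot as it stands. The module is installed in compiled form; this text tells all that it offers.
- The arm moves only by the shell command python3 -m jog 'ROWS' [OPENING] [FORCE]. ROWS is JSON, a list of rows, each an object of numbers: "x", "y", "z": the shift along the tool's x, y, z in m; "ax", "ay", "az": the turn, a rotation vector about the tool's x, y, z in rad. In form: [{"x": .., "y": .., "z": .., "ax": .., "ay": .., "az": ..}, ...]. A call has 1 to 12 rows; each row is the pose to reach, as a shift and turn from the pose commanded when the call began, along the tool's axes at that moment; what a row does not reach only later rows make up. A row lasts 1/10 s, in which the tool goes at most 50 mm and 8.59 degrees, less where a joint would pass 70% of its speed; a pose out of reach is approached as far as the arm can. A call with a gripper value outside its range is refused whole. OPENING is the opening, from 0 (shut) to 1 (fully open), set as the call begins (- or left out, the last holds). The fingers move at their own pace and stop on an object; FORCE is the grip in N (left out, the last holds). Time passes only in rows, so rows that repeat a pose let the fingers close. It gives the time, the measured TCP pose, the force, the opening and the grip force at its end, in the units of the state.
- get_obs(): the state, without advancing time (a new reading comes with each control period).
- read_camera(name): name is "scene" or "side" or "wrist"; returns the picture (420x560x3 uint8, red, green, blue); there is no depth.
- camera_params(name): a dict with "K" (3x3 intrinsics, pixels), "origin" and "attitude" of the camera in the world. Camera axes: x right, y up, looking along -z (the intrinsics and any distortion apply to the point x, -y, -z); pixel columns grow to the right and rows downward; lengths in m; the calibration is good to about 2 mm. The wrist camera is an equidistant fisheye: a pixel r from the principal point sees the ray r / f radians off the axis. A picture is of the moment at which its call begins: read the wrist's pose just before it. camera_params takes no time and is no camera call; for the wrist camera it gives the pose at the moment of the call.
- hand_in(): hands the job in; it is judged then, once.
The state is a dict: "t": time; "q": joint angles; "joint_vel": joint speeds; "joint_torque": joint torques, N m; "eef_pos": TCP position; "tool_rot": TCP orientation; "contact_force": force on the tool from outside, world axes, zero at the start; "torque": the same for the moment, N m; "gripper_width": opening from 0.0 (shut) to 1.0 (fully open); "grasp_force": force on a finger pad.
Only numpy, scipy, OpenCV 4.12 (cv2) and the standard library are available. Lean on these libraries where they do the work, as an engineer would, in place of code of your own. Each camera call takes 0.05 s, during which the arm holds its last target. There are 200 camera calls.

## Working session

There is one attempt and no reset: what is moved stays moved. The work goes in short steps, Python scripts to look and compute and a shell command to move; the robot and the scene stay as the last step left them, time stands still between calls to the robot, and variables do not carry over. Pictures are saved under pics/ and viewed, at most 14 in all, crops included, and the job is handed in when it is done.

```bash
mkdir -p pics; ls; python3 - <<'E'
from station import *
import cv2,numpy as np
o=get_obs();print(o)
for n in("scene","side","wrist"):
    p=camera_params(n);print(n,p)
    im=read_camera(n);cv2.imwrite(f"pics/{n}0.png",im[:,:,::-1])
E
```

```text
pics
{'t': 0.0, 'q': array([-1.35407838,  0.47776757,  0.02232465,  1.55648631, -0.01147074,
        1.10929706, -0.08308375]), 'joint_vel': array([-0.00263056, -0.00111754, -0.00039266,  0.00167079,  0.00056302,
       -0.00203706, -0.00037505]), 'joint_torque': array([ 7.06055494e-05, -5.96455586e+01,  1.60799190e+00, -2.81196374e+01,
        1.24864373e-02,  9.17502330e-03,  1.48309891e-05]), 'eef_pos': array([0.21523764, 0.63912173, 0.23033253]), 'tool_rot': array([-7.10770861e-05,  1.61664320e-01,  9.86845383e-01, -9.12345683e-04]), 'contact_force': array([-0.06637508,  0.40013221,  0.49747547]), 'torque': array([ 0.02597188, -0.00442946, -0.02206963]), 'grasp_force': 0.0, 'gripper_width': 0.9942761938264969}
scene {'K': array([[451.74994957,   0.        , 286.61374829],
       [  0.        , 451.74994957, 213.17702013],
       [  0.        ,   0.        ,   1.        ]]), 'origin': array([ 1.08635996, -0.61242059,  1.14442447]), 'attitude': array([0.87478278, 0.30011974, 0.1176436 , 0.36172257])}
side {'K': array([[406.26415962,   0.        , 280.65739539],
       [  0.        , 406.26415962, 204.63194286],
       [  0.        ,   0.        ,   1.        ]]), 'origin': array([0.36548283, 0.54519923, 0.83655333]), 'attitude': array([-0.15469453, -0.05152427,  0.34631274,  0.92384108])}
wrist {'K': array([[325.1922621 ,   0.        , 281.12395146],
       [  0.        , 325.1922621 , 209.64164948],
       [  0.        ,   0.        ,   1.        ]]), 'origin': array([0.14856825, 0.66155858, 0.37371617]), 'attitude': array([ 0.80392399, -0.11449941, -0.08149601,  0.57788796])}
```

View pics/scene0.png

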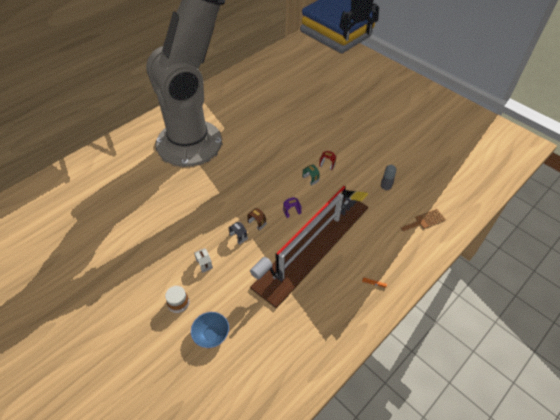

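View pics/side0.png

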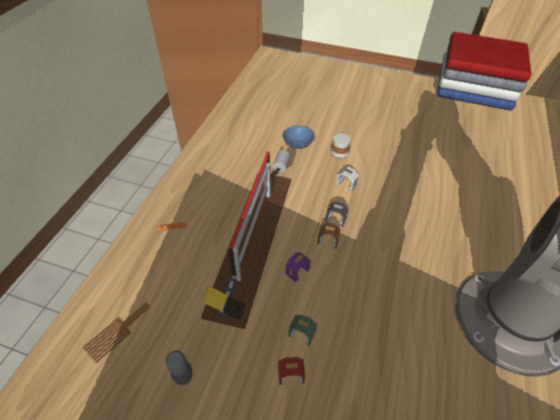

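Scene: five real cuffs are present, white (204,260), grey (238,232), brown (256,217), green (311,173) and red (328,158). There is no blue one. The purple decoy is at (291,207), and the rail runs from about (280,270) to (345,200). I'll zoom in on both views.

```bash
cat > h.py <<'E'
from station import *
import cv2,numpy as np
from scipy.spatial.transform import Rotation as R
def rot(q): return R.from_quat([q[1],q[2],q[3],q[0]])
def proj(name,P,p=None):
    p=p or camera_params(name); c=rot(p["attitude"]).inv().apply(np.atleast_2d(P)-p["origin"]); c=c*[1,-1,-1]
    K=p["K"]
    if name=="wrist":
        r=np.hypot(c[:,0],c[:,1]); th=np.arctan2(r,c[:,2]); d=c[:,:2]/np.maximum(r,1e-9)[:,None]*th[:,None]
    else: d=c[:,:2]/c[:,2:]
    return d*K[0,0]+K[:2,2]
def back(name,uv,z,p=None):
    p=p or camera_params(name); K=p["K"]; d=(np.atleast_2d(uv)-K[:2,2])/K[0,0]
    if name=="wrist":
        th=np.hypot(d[:,0],d[:,1])[:,None]; v=np.c_[d/np.maximum(th,1e-9)*np.sin(th),np.cos(th)]
    else: v=np.c_[d,np.ones(len(d))]
    v=rot(p["attitude"]).apply(v*[1,-1,-1]); return p["origin"]+v*((z-p["origin"][2])/v[:,2])[:,None]
E
python3 - <<'E'
import cv2
a=cv2.imread("pics/scene0.png")[140:340,140:400];cv2.imwrite("pics/s1.png",cv2.resize(a,None,fx=3,fy=3,interpolation=2))
a=cv2.imread("pics/side0.png")[120:400,190:370];cv2.imwrite("pics/d1.png",cv2.resize(a,None,fx=2.14,fy=2.14,interpolation=2))
E
```

```text
(no output)
```

View pics/s1.png

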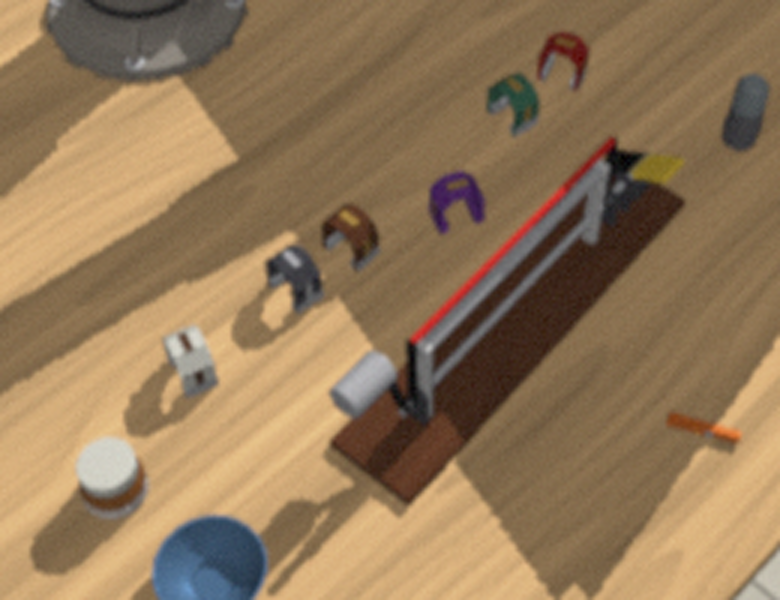

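View pics/d1.png

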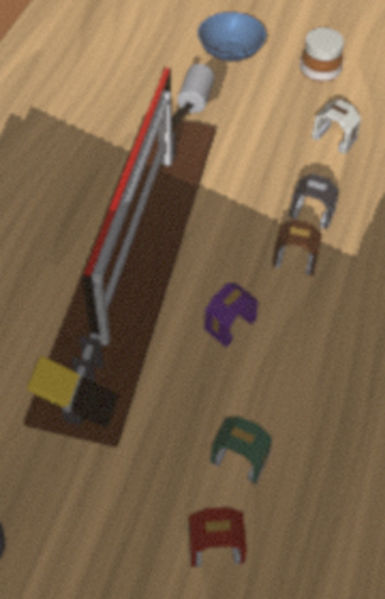

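Both views agree: the rail is shut, with the red rod over the bar and the yellow pad up. Grey and brown stand close together, and purple is near the rail. Next I compute the rail pose and the cuff positions from these pixels.

```bash
python3 - <<'E'
from h import *
S=lambda *a:np.array(a)/3+[140,140]
D=lambda *a:np.array(a)/2.14+[190,120]
# rail corners
sc=back("scene",S((333,441),(405,498),(683,203)),.012); print(sc.round(4))
sd=back("side",D((215,125),(24,424),(118,445)),.012); print(sd.round(4))
src=np.array([[-.05,-.215],[.05,-.215],[.05,.245],[-.05,-.215],[.05,.245],[-.05,.245]])
dst=np.r_[sc,sd][:,:2]
a=src-src.mean(0);b=dst-dst.mean(0);H=a.T@b;U,s,V=np.linalg.svd(H);Rm=(U@V).T
t=dst.mean(0)-Rm@src.mean(0);print("rail",t,np.arctan2(Rm[1,0],Rm[0,0]),(src@Rm.T+t-dst).round(4))
tops=dict(red=((565,43),(217,526)),green=((514,85),(243,436)),purple=((457,185),(234,296)),brown=((348,218),(300,232)),grey=((291,259),(317,186)),white=((186,345),(341,107)))
for k,(s,d) in tops.items(): print(k,back("scene",S(s),.054).round(3),back("side",D(d),.054).round(3))
E
```

```text
[[ 0.5954 -0.2404  0.012 ]
 [ 0.6845 -0.2334  0.012 ]
 [ 0.649   0.2166  0.012 ]]
[[ 0.592  -0.2394  0.012 ]
 [ 0.644   0.2277  0.012 ]
 [ 0.5461  0.2174  0.012 ]]
rail [ 0.6199099  -0.02350861] 0.09472689911539708 [[-0.0049 -0.0019]
 [ 0.0055  0.0006]
 [-0.0025  0.0085]
 [-0.0015 -0.0029]
 [ 0.0025 -0.0026]
 [ 0.0008 -0.0017]]
red [[0.427 0.273 0.054]] [[0.426 0.275 0.054]]
green [[0.43  0.184 0.054]] [[0.428 0.187 0.054]]
purple [[0.485 0.038 0.054]] [[0.482 0.038 0.054]]
brown [[ 0.437 -0.072  0.054]] [[ 0.437 -0.069  0.054]]
grey [[ 0.435 -0.147  0.054]] [[ 0.435 -0.143  0.054]]
white [[ 0.44  -0.284  0.054]] [[ 0.437 -0.285  0.054]]
```

View pics/wrist0.png

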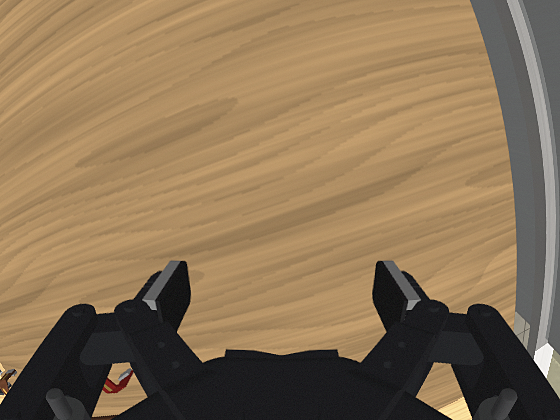

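The wrist view shows empty ledge, with the fingers at about (170,290) and (395,290). I'll write a planning helper, estimate the cuff yaws from the leg ends, and then go to a lookout pose.

```bash
cat >> h.py <<'E'
def plan(x,y,z,yaw=None):
    "tool shift to world point; yaw = world angle of tool y axis (mod 180)"
    o=get_obs(); T=rot(o["tool_rot"]); M=T.as_matrix()
    d=M.T@(np.array([x,y,z])-o["eef_pos"])
    out=dict(zip("xyz",d.round(4)))
    if yaw is not None:
        best=None
        for k in (0,np.pi):
            c,s=np.cos(yaw+k),np.sin(yaw+k); G=np.array([[-s*-1,c,0],[-c,s,0],[0,0,-1]])
            G=np.array([[s,c,0],[-c,s,0],[0,0,-1.]])
            r=R.from_matrix(M.T@G).as_rotvec()
            if best is None or abs(r[2])<abs(best[2]): best=r
        out.update(zip(("ax","ay","az"),best.round(4)))
    print(out)
E
python3 - <<'E'
from h import *
S=lambda *a:np.array(a)/3+[140,140]
D=lambda *a:np.array(a)/2.14+[190,120]
E=dict(red=((543,75),(577,85),(198,562),(238,560)),green=((495,107),(520,128),(217,460),(260,478)),brown=((328,240),(360,265),(277,265),(310,270)),grey=((275,280),(305,305),(297,215),(328,222)),white=((183,368),(205,388),(318,135),(348,148)))
for k,e in E.items():
    for n,q in(("scene",S(*e[:2])),("side",D(*e[2:]))):
        w=back(n,q,.003);d=w[1]-w[0];print(k,n,w.round(3)[:,:2].tolist(),np.hypot(*d[:2]).round(3),np.degrees(np.arctan2(d[1],d[0])).round())
M=rot(get_obs()["tool_rot"]);p=camera_params("wrist");print(M.inv().apply(rot(p["attitude"]).as_matrix().T*[[1],[-1],[-1]]).round(3), M.inv().apply(p["origin"]-get_obs()["eef_pos"]))
print(back("side",D((55,382)),.071),back("scene",S((658,167)),.071))
k=[back("scene",S((412,343),(613,142)),.154),back("side",D((166,70),(88,272)),.154)];print(k)
plan(.55,-.1,.36,.095)
E
```

```text
red scene [[0.412, 0.257], [0.451, 0.273]] 0.041 23.0
red side [[0.436, 0.295], [0.402, 0.281]] 0.037 -158.0
green scene [[0.408, 0.181], [0.449, 0.178]] 0.042 -4.0
green side [[0.449, 0.196], [0.404, 0.2]] 0.046 175.0
brown scene [[0.413, -0.081], [0.461, -0.079]] 0.047 2.0
brown side [[0.455, -0.053], [0.417, -0.058]] 0.039 -171.0
grey scene [[0.413, -0.154], [0.458, -0.153]] 0.045 2.0
grey side [[0.452, -0.134], [0.413, -0.135]] 0.039 -177.0
white scene [[0.429, -0.287], [0.462, -0.286]] 0.033 2.0
white side [[0.459, -0.276], [0.416, -0.266]] 0.044 167.0
[[ 0.     1.    -0.   ]
 [-0.961  0.    -0.278]
 [-0.278  0.     0.961]] [ 0.07031945 -0.00033081 -0.14331799]
[[0.61491638 0.20135195 0.071     ]] [[0.62386075 0.19239008 0.071     ]]
[array([[ 0.63515402, -0.17482615,  0.154     ],
       [ 0.60896831,  0.1237343 ,  0.154     ]]), array([[ 0.63469922, -0.17111924,  0.154     ],
       [ 0.60681689,  0.12295122,  0.154     ]])]Traceback (most recent call last):
  File "<stdin>", line 11, in <module>
  File "h.py", line 28, in plan
    r=R.from_matrix(M.T@G).as_rotvec()
      ~~~~~~~~~~~~~^^^^^^^
  File "scipy/spatial/transform/_rotation.pyx", line 1143, in scipy.spatial.transform._rotation.Rotation.from_matrix
ValueError: Non-positive determinant (left-handed or null coordinate frame) in rotation matrix 0: [[-4.07607506e-01 -9.13157219e-01  1.22700900e-04]
 [-9.13156275e-01  4.07607271e-01  1.38941990e-03]
 [ 1.31877259e-03 -4.54292883e-04  9.99999027e-01]].
```

```bash
sed -i '/\[-s\*-1/d; s/G=np.array(\[\[s,c,0\],\[-c,s,0\]/c,s=np.cos(yaw+k),np.sin(yaw+k); G=np.array([[-s,c,0],[c,s,0]/' h.py; python3 - <<'E'
from h import *
plan(.631,.197,.2,.092)
E
```

```text
{'x': np.float64(-0.5351), 'y': np.float64(-0.2864), 'z': np.float64(0.031), 'ax': np.float64(-0.0012), 'ay': np.float64(0.0009), 'az': np.float64(1.154)}
```

```bash
python3 -m jog '[{"x":-0.535,"y":-0.286,"z":0.031,"az":1.154},{"x":-0.535,"y":-0.286,"z":0.031,"az":1.154},{"x":-0.535,"y":-0.286,"z":0.031,"az":1.154},{"x":-0.535,"y":-0.286,"z":0.031,"az":1.154},{"x":-0.535,"y":-0.286,"z":0.031,"az":1.154},{"x":-0.535,"y":-0.286,"z":0.031,"az":1.154},{"x":-0.535,"y":-0.286,"z":0.031,"az":1.154},{"x":-0.535,"y":-0.286,"z":0.031,"az":1.154},{"x":-0.535,"y":-0.286,"z":0.031,"az":1.154},{"x":-0.535,"y":-0.286,"z":0.031,"az":1.154},{"x":-0.535,"y":-0.286,"z":0.031,"az":1.154},{"x":-0.535,"y":-0.286,"z":0.031,"az":1.154}]' 0 40
python3 -m jog '[{},{},{},{},{}]'
python3 - <<'E'
from h import *
plan(.631,.197,.2,.092)
cv2.imwrite("pics/w1.png",read_camera("wrist")[:,:,::-1])
ry=.092;X=np.array([np.cos(ry),np.sin(ry),0]);Y=np.array([-X[1],X[0],0]);t=np.array([.621,-.0245,0])
for n,l in dict(pad=(.03,.22,.073),axle=(0,.22,.056),post=(0,.135,.132),k=(0,.151,.154)).items(): print(n,proj("wrist",t+l[0]*X+l[1]*Y+[0,0,l[2]]))
E
```

```text
{'x': np.float64(-0.5351), 'y': np.float64(-0.2864), 'z': np.float64(0.031), 'ax': np.float64(-0.0012), 'ay': np.float64(0.0009), 'az': np.float64(1.154)}
pad [[135.54311147 462.58829872]]
axle [[128.52645479 448.1028989 ]]
post [[ 88.66518782 475.89972349]]
k [[ 89.9114816  484.82208782]]validation failed for argument at $[0]...
validation failed for argument at $[0]...
```

View pics/w1.png

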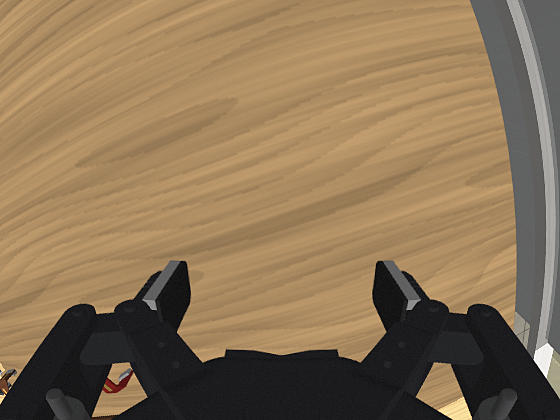

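The move was refused because rows need all six keys, so the view is unchanged. I'll resend it with every key.

```bash
python3 -m jog '[{"x":-0.535,"y":-0.286,"z":0.031,"ax":0,"ay":0,"az":1.154},{"x":-0.535,"y":-0.286,"z":0.031,"ax":0,"ay":0,"az":1.154},{"x":-0.535,"y":-0.286,"z":0.031,"ax":0,"ay":0,"az":1.154},{"x":-0.535,"y":-0.286,"z":0.031,"ax":0,"ay":0,"az":1.154},{"x":-0.535,"y":-0.286,"z":0.031,"ax":0,"ay":0,"az":1.154},{"x":-0.535,"y":-0.286,"z":0.031,"ax":0,"ay":0,"az":1.154},{"x":-0.535,"y":-0.286,"z":0.031,"ax":0,"ay":0,"az":1.154},{"x":-0.535,"y":-0.286,"z":0.031,"ax":0,"ay":0,"az":1.154},{"x":-0.535,"y":-0.286,"z":0.031,"ax":0,"ay":0,"az":1.154},{"x":-0.535,"y":-0.286,"z":0.031,"ax":0,"ay":0,"az":1.154},{"x":-0.535,"y":-0.286,"z":0.031,"ax":0,"ay":0,"az":1.154},{"x":-0.535,"y":-0.286,"z":0.031,"ax":0,"ay":0,"az":1.154}]' 0 40
python3 - <<'E'
from h import *
plan(.631,.197,.2,.092)
E
```

```text
t: 1.4
eef_pos: [0.6271, 0.2019, 0.2005]
tool_rot: [-0.0, 0.674, 0.739, 0.0]
contact_force: [0.3, 0.5, 0.3]
gripper_width: -0.0
grasp_force: 0.0
{'x': np.float64(-0.0053), 'y': np.float64(0.0035), 'z': np.float64(0.0005), 'ax': np.float64(-0.0002), 'ay': np.float64(-0.0003), 'az': np.float64(0.0004)}
```

```bash
python3 -m jog '[{"x":-0.005,"y":0.004,"z":0,"ax":0,"ay":0,"az":0},{"x":-0.005,"y":0.004,"z":0,"ax":0,"ay":0,"az":0},{"x":-0.005,"y":0.004,"z":0,"ax":0,"ay":0,"az":0}]'
python3 - <<'E'
from h import *
cv2.imwrite("pics/w2.png",read_camera("wrist")[:,:,::-1])
ry=.092;X=np.array([np.cos(ry),np.sin(ry),0]);Y=np.array([-X[1],X[0],0]);t=np.array([.621,-.0245,0])
for n,l in dict(pad=(.03,.22,.073),padend=(.043,.22,.078),padin=(.045*.866-.002,.202,.078),padout=(.045*.866-.002,.238,.078),post=(0,.135,.132),k=(0,.151,.154),corner=(-.05,.245,.012),corner2=(.05,.245,.012)).items(): print(n,proj("wrist",t+l[0]*X+l[1]*Y+[0,0,l[2]]).round())
E
```

```text
t: 1.7
eef_pos: [0.6296, 0.2003, 0.2003]
tool_rot: [-0.001, 0.673, 0.739, -0.0]
contact_force: [0.4, -0.1, 0.5]
gripper_width: 0.001
grasp_force: 0.0
pad [[282. 205.]]
padend [[298. 207.]]
padin [[290. 227.]]
padout [[291. 186.]]
post [[244. 327.]]
k [[240. 328.]]
corner [[206. 167.]]
corner2 [[302. 166.]]
```

View pics/w2.png

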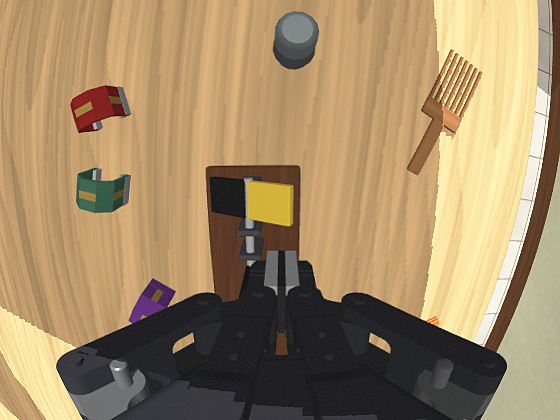

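The base corners (206,167) and (300,167) and the pad match the prediction to within 2 px. The pose is good, so I press the yellow pad.

```bash
python3 -m jog '[{"x":-0.003,"y":0,"z":0.05,"ax":0,"ay":0,"az":0},{"x":-0.003,"y":0,"z":0.10,"ax":0,"ay":0,"az":0},{"x":-0.003,"y":0,"z":0.12,"ax":0,"ay":0,"az":0},{"x":-0.003,"y":0,"z":0.13,"ax":0,"ay":0,"az":0},{"x":-0.003,"y":0,"z":0.138,"ax":0,"ay":0,"az":0},{"x":-0.003,"y":0,"z":0.146,"ax":0,"ay":0,"az":0},{"x":-0.003,"y":0,"z":0.152,"ax":0,"ay":0,"az":0},{"x":-0.003,"y":0,"z":0.156,"ax":0,"ay":0,"az":0},{"x":-0.003,"y":0,"z":0.156,"ax":0,"ay":0,"az":0},{"x":-0.003,"y":0,"z":0.11,"ax":0,"ay":0,"az":0},{"x":-0.003,"y":0,"z":0.06,"ax":0,"ay":0,"az":0},{"x":-0.003,"y":0,"z":0.02,"ax":0,"ay":0,"az":0}]'
python3 - <<'E'
from h import *
cv2.imwrite("pics/w3.png",read_camera("wrist")[:,:,::-1])
im=read_camera("side");cv2.imwrite("pics/sd3.png",im[:,:,::-1])
im=im.astype(int)
ry=.092;X=np.array([np.cos(ry),np.sin(ry),0]);Y=np.array([-X[1],X[0],0]);t=np.array([.621,-.0245,0])
for n,l in dict(shut=(0,0,.154),open=(.088,0,.103)).items():
    u,v=proj("side",t+l[0]*X+l[1]*Y+[0,0,l[2]])[0].round().astype(int);print(n,u,v,im[v-2:v+3,u-3:u+4].reshape(-1,3).max(0), (im[v-3:v+4,u-4:u+5,0]-im[v-3:v+4,u-4:u+5,1]).max())
plan(.427,.274,.15,np.radians(22))
E
```

```text
t: 2.95
eef_pos: [0.6314, 0.1953, 0.1836]
tool_rot: [0.001, 0.674, 0.739, 0.001]
contact_force: [1.3, 0.4, 0.5]
gripper_width: 0.0
grasp_force: 0.0
shut 251 195 [160 160 162] 22
open 217 203 [128 105  79] 79
{'x': np.float64(0.0963), 'y': np.float64(-0.2003), 'z': np.float64(0.036), 'ax': np.float64(0.0116), 'ay': np.float64(-0.0017), 'az': np.float64(-0.2929)}
```

```bash
python3 - <<'E'
from h import *
im=cv2.imread("pics/sd3.png");hsv=cv2.cvtColor(im,cv2.COLOR_BGR2HSV)
m=((hsv[...,0]<6)|(hsv[...,0]>174))&(hsv[...,1]>150)&(hsv[...,2]>80)
n,l,s,c=cv2.connectedComponentsWithStats(m.astype(np.uint8));print([(s[i].tolist(),c[i].round().tolist()) for i in range(1,n) if s[i,4]>25])
ry=.092;X=np.array([np.cos(ry),np.sin(ry),0]);Y=np.array([-X[1],X[0],0]);t=np.array([.621,-.0245,0])
print(proj("side",[t+.088*X+y*Y+[0,0,.103] for y in(-.15,0,.15)]).round())
a=cv2.resize(im[120:400,150:370],None,fx=2,fy=2,interpolation=2);b=cv2.imread("pics/w3.png")
b=cv2.resize(b[0:320,0:320],(320,320));o=np.zeros((560,760,3),np.uint8);o[:,:440]=a;o[:320,440:]=b;cv2.imwrite("pics/c3.png",o)
E
```

```text
[([447, 33, 84, 48, 2887], [490.0, 57.0]), ([212, 162, 25, 52, 129], [223.0, 188.0]), ([279, 358, 25, 25, 267], [290.0, 368.0])]
[[236. 161.]
 [217. 203.]
 [194. 253.]]
```

View pics/c3.png

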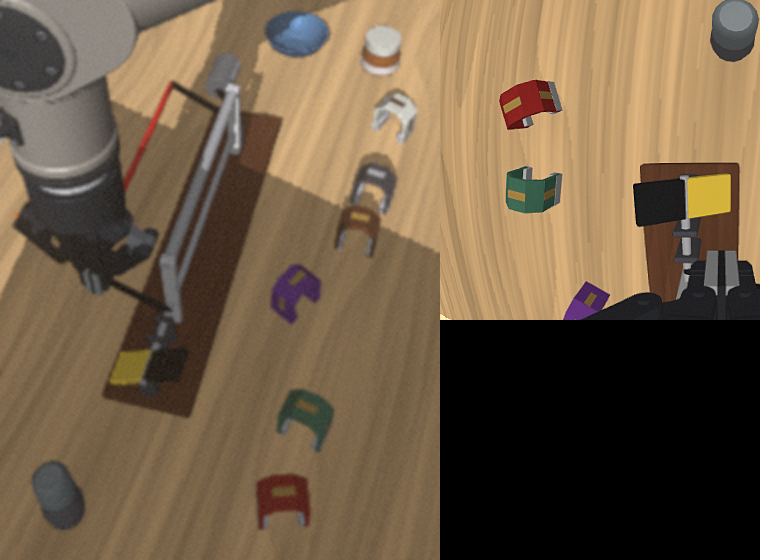

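The catch is open: the keeper rod has swung away and the yellow pad is down. Now to red.

```bash
python3 - <<'E'
from h import *
p=camera_params("wrist");print(back("wrist",[(72,104),(77,196)],.054,p))
E
python3 -m jog '[{"x":0.096,"y":-0.2,"z":0.03,"ax":0.012,"ay":-0.002,"az":-0.293},{"x":0.096,"y":-0.2,"z":0.03,"ax":0.012,"ay":-0.002,"az":-0.293},{"x":0.096,"y":-0.2,"z":0.03,"ax":0.012,"ay":-0.002,"az":-0.293},{"x":0.096,"y":-0.2,"z":0.03,"ax":0.012,"ay":-0.002,"az":-0.293},{"x":0.096,"y":-0.2,"z":0.03,"ax":0.012,"ay":-0.002,"az":-0.293},{"x":0.096,"y":-0.2,"z":0.03,"ax":0.012,"ay":-0.002,"az":-0.293},{"x":0.096,"y":-0.2,"z":0.03,"ax":0.012,"ay":-0.002,"az":-0.293},{"x":0.096,"y":-0.2,"z":0.03,"ax":0.012,"ay":-0.002,"az":-0.293}]' 1 40
python3 - <<'E'
from h import *
plan(.427,.274,.004,np.radians(22))
cv2.imwrite("pics/w4.png",read_camera("wrist")[:,:,::-1])
for z in(.0,.054): print(proj("wrist",[.427,.274,z]))
E
```

```text
[[0.42712919 0.27445778 0.054     ]
 [0.43205185 0.18298359 0.054     ]]
t: 3.85
eef_pos: [0.4242, 0.2724, 0.1509]
tool_rot: [-0.003, 0.56, 0.829, -0.005]
contact_force: [-0.2, -0.1, -0.4]
gripper_width: 1.003
grasp_force: 0.0
{'x': np.float64(0.0005), 'y': np.float64(0.0049), 'z': np.float64(0.1469), 'ax': np.float64(-0.0111), 'ay': np.float64(0.0005), 'az': np.float64(-0.0008)}
[[286.20398113 193.55973704]]
[[286.52779824 209.75217454]]
```

View pics/w4.png

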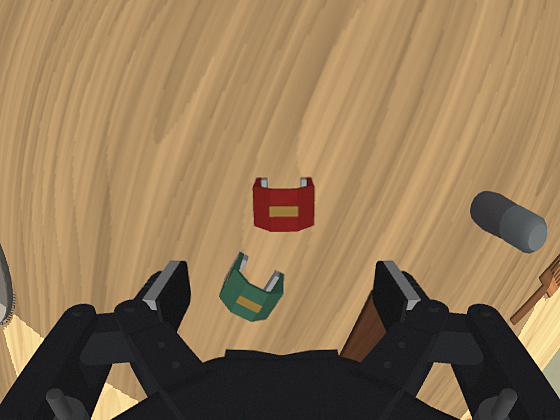

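Red is well aligned, with its stripe at (284,212) against (286,210) predicted. I descend and grip.

```bash
python3 -m jog '[{"x":0,"y":0.003,"z":0.05,"ax":-0.006,"ay":0,"az":0},{"x":0,"y":0.003,"z":0.1,"ax":-0.006,"ay":0,"az":0},{"x":0,"y":0.003,"z":0.135,"ax":-0.006,"ay":0,"az":0},{"x":0,"y":0.003,"z":0.146,"ax":-0.006,"ay":0,"az":0},{"x":0,"y":0.003,"z":0.146,"ax":-0.006,"ay":0,"az":0},{"x":0,"y":0.003,"z":0.146,"ax":-0.006,"ay":0,"az":0}]'
python3 -m jog '[{"x":0,"y":0,"z":0,"ax":0,"ay":0,"az":0},{"x":0,"y":0,"z":0,"ax":0,"ay":0,"az":0},{"x":0,"y":0,"z":0,"ax":0,"ay":0,"az":0},{"x":0,"y":0,"z":0,"ax":0,"ay":0,"az":0},{"x":0,"y":0,"z":0,"ax":0,"ay":0,"az":0},{"x":0,"y":0,"z":0,"ax":0,"ay":0,"az":0}]' 0 40
python3 - <<'E'
from h import *
cat='''
RY=.092;RX=np.array([np.cos(RY),np.sin(RY)]);RYv=np.array([-RX[1],RX[0]]);RT=np.array([.621,-.0245])
def slot(y,z): x,yy=RT+y*RYv; plan(x,yy,z,RY)
'''
open("h.py","a").write(cat);exec(cat)
slot(.098,.2)
E
```

```text
t: 4.5
eef_pos: [0.4255, 0.2737, 0.0059]
tool_rot: [-0.001, 0.559, 0.829, -0.002]
contact_force: [1.0, -0.1, -0.4]
gripper_width: 1.001
grasp_force: 0.0
t: 5.1
eef_pos: [0.4247, 0.2741, 0.006]
tool_rot: [-0.001, 0.559, 0.829, -0.001]
contact_force: [-1.4, -1.4, 8.1]
gripper_width: 0.578
grasp_force: 40.7
{'x': np.float64(-0.2565), 'y': np.float64(0.0973), 'z': np.float64(-0.1945), 'ax': np.float64(-0.004), 'ay': np.float64(-0.0002), 'az': np.float64(0.2931)}
```

```bash
python3 -m jog '[{"x":0,"y":0,"z":-0.04,"ax":0,"ay":0,"az":0},{"x":0,"y":0,"z":-0.09,"ax":0,"ay":0,"az":0},{"x":0,"y":0,"z":-0.14,"ax":0,"ay":0,"az":0},{"x":-0.03,"y":0.01,"z":-0.18,"ax":0,"ay":0,"az":0.03},{"x":-0.075,"y":0.03,"z":-0.194,"ax":0,"ay":0,"az":0.1},{"x":-0.12,"y":0.045,"z":-0.194,"ax":-0.004,"ay":0,"az":0.18},{"x":-0.165,"y":0.063,"z":-0.194,"ax":-0.004,"ay":0,"az":0.25},{"x":-0.21,"y":0.08,"z":-0.194,"ax":-0.004,"ay":0,"az":0.293},{"x":-0.24,"y":0.091,"z":-0.194,"ax":-0.004,"ay":0,"az":0.293},{"x":-0.2565,"y":0.097,"z":-0.194,"ax":-0.004,"ay":0,"az":0.293},{"x":-0.2565,"y":0.097,"z":-0.194,"ax":-0.004,"ay":0,"az":0.293},{"x":-0.2565,"y":0.097,"z":-0.194,"ax":-0.004,"ay":0,"az":0.293}]'
python3 - <<'E'
from h import *
slot(.098,.091)
E
```

```text
t: 6.3
eef_pos: [0.6104, 0.074, 0.1979]
tool_rot: [-0.001, 0.673, 0.739, -0.001]
contact_force: [0.3, -0.2, -0.9]
gripper_width: 0.579
grasp_force: 42.3
{'x': np.float64(-0.001), 'y': np.float64(0.0018), 'z': np.float64(0.1069), 'ax': np.float64(-0.0029), 'ay': np.float64(0.0003), 'az': np.float64(0.001)}
```

```bash
python3 -m jog '[{"x":-0.001,"y":0.001,"z":0.03,"ax":-0.002,"ay":0,"az":0},{"x":-0.001,"y":0.001,"z":0.06,"ax":-0.002,"ay":0,"az":0},{"x":-0.001,"y":0.001,"z":0.085,"ax":-0.002,"ay":0,"az":0},{"x":-0.001,"y":0.001,"z":0.1,"ax":-0.002,"ay":0,"az":0},{"x":-0.001,"y":0.001,"z":0.106,"ax":-0.002,"ay":0,"az":0},{"x":-0.001,"y":0.001,"z":0.106,"ax":-0.002,"ay":0,"az":0},{"x":-0.001,"y":0.001,"z":0.106,"ax":-0.002,"ay":0,"az":0}]'
python3 - <<'E'
from h import *
cv2.imwrite("pics/w5.png",read_camera("wrist")[:,:,::-1]);im=read_camera("scene")[:,:,::-1];cv2.imwrite("pics/sc5.png",im)
o=np.zeros((420,800,3),np.uint8);o[:300,:400]=cv2.resize(cv2.imread("pics/w5.png"),(400,300));o[:400,400:]=cv2.resize(im[150:290,240:380],(400,400),interpolation=2);cv2.imwrite("pics/c5.png",o)
slot(.098,.0885)
E
```

```text
t: 7.0
eef_pos: [0.6129, 0.072, 0.0932]
tool_rot: [0.001, 0.674, 0.739, 0.0]
contact_force: [-0.4, -0.2, -0.4]
gripper_width: 0.581
grasp_force: 42.3
{'x': np.float64(0.0014), 'y': np.float64(-0.001), 'z': np.float64(0.0049), 'ax': np.float64(0.0024), 'ay': np.float64(0.001), 'az': np.float64(0.0001)}
```

View pics/c5.png

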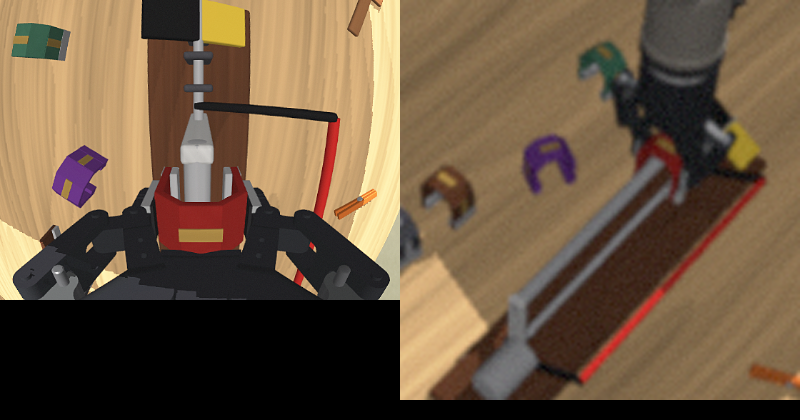

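The red cuff straddles the bar and is centred at about (200,220) in the left panel. I lower it the last few millimetres, release, lift and move on to green.

```bash
python3 -m jog '[{"x":0,"y":0,"z":0.003,"ax":0,"ay":0,"az":0},{"x":0,"y":0,"z":0.004,"ax":0,"ay":0,"az":0},{"x":0,"y":0,"z":0.004,"ax":0,"ay":0,"az":0}]'
python3 -m jog '[{"x":0,"y":0,"z":0,"ax":0,"ay":0,"az":0},{"x":0,"y":0,"z":0,"ax":0,"ay":0,"az":0},{"x":0,"y":0,"z":0,"ax":0,"ay":0,"az":0},{"x":0,"y":0,"z":0,"ax":0,"ay":0,"az":0},{"x":0,"y":0,"z":0,"ax":0,"ay":0,"az":0},{"x":0,"y":0,"z":-0.02,"ax":0,"ay":0,"az":0},{"x":0,"y":0,"z":-0.06,"ax":0,"ay":0,"az":0},{"x":0,"y":0,"z":-0.1,"ax":0,"ay":0,"az":0}]' 1
python3 - <<'E'
from h import *
plan(.430,.185,.12,np.radians(-4))
E
```

```text
t: 7.4
eef_pos: [0.6127, 0.0716, 0.0891]
tool_rot: [0.001, 0.674, 0.739, 0.0]
contact_force: [-1.6, -0.3, 5.7]
gripper_width: 0.582
grasp_force: 43.1
t: 8.2
eef_pos: [0.6115, 0.0715, 0.1886]
tool_rot: [0.0, 0.674, 0.739, -0.001]
contact_force: [-0.6, -0.0, 0.1]
gripper_width: 0.999
grasp_force: 0.0
{'x': np.float64(0.1298), 'y': np.float64(-0.1702), 'z': np.float64(0.0686), 'ax': np.float64(-0.0017), 'ay': np.float64(0.0021), 'az': np.float64(0.1616)}
```

```bash
cat >> h.py <<'E'
def stripe(guess,lo,hi,tag):
    "find stripe patch (RGB-HSV range) near the guessed top centre in wrist picture"
    p=camera_params("wrist"); im=read_camera("wrist"); cv2.imwrite(f"pics/{tag}.png",im[:,:,::-1])
    u,v=proj("wrist",[*guess,.054],p)[0].astype(int); print("guess px",u,v)
    hsv=cv2.cvtColor(im,cv2.COLOR_RGB2HSV); m=cv2.inRange(hsv,lo,hi)
    k=np.zeros_like(m); cv2.circle(k,(int(u),int(v)),45,255,-1); m&=k
    n,l,s,c=cv2.connectedComponentsWithStats(m)
    for i in range(1,n):
        if 60<s[i,4]<900:
            pts=np.argwhere(l==i)[:,::-1].astype(np.float32); r=cv2.minAreaRect(pts); b=cv2.boxPoints(r)
            w=back("wrist",b,.054,p)[:,:2]; e=w[1]-w[0] if np.hypot(*(w[1]-w[0]))>np.hypot(*(w[2]-w[1])) else w[2]-w[1]
            e2=min(np.hypot(*(w[1]-w[0])),np.hypot(*(w[2]-w[1])))
            print(s[i,4],np.round(r[0]),"xy",w.mean(0).round(4),"len",np.hypot(*e).round(3),e2.round(3),"yaw",((np.degrees(np.arctan2(e[1],e[0]))+90)%180-90).round(1), "hsv",hsv[int(r[0][1]),int(r[0][0])])
E
python3 - <<'E'
import cv2
h=cv2.cvtColor(cv2.imread("pics/w4.png"),cv2.COLOR_BGR2HSV)
for u,v in((284,212),(249,304),(260,200),(240,293),(350,100),(200,200)):print(h[v,u])
E
python3 -m jog '[{"x":0.02,"y":-0.03,"z":-0.01,"ax":0,"ay":0,"az":0},{"x":0.045,"y":-0.065,"z":-0.01,"ax":0,"ay":0,"az":0.03},{"x":0.075,"y":-0.1,"z":0,"ax":0,"ay":0,"az":0.1},{"x":0.1,"y":-0.135,"z":0.02,"ax":0,"ay":0,"az":0.16},{"x":0.12,"y":-0.16,"z":0.04,"ax":0,"ay":0,"az":0.16},{"x":0.13,"y":-0.17,"z":0.04,"ax":0,"ay":0,"az":0.16},{"x":0.13,"y":-0.17,"z":0.04,"ax":0,"ay":0,"az":0.16}]'
python3 - <<'E'
from h import *
stripe((.430,.185),(10,90,90),(30,255,255),"w6")
plan(.430,.185,.005,np.radians(-4))
E
```

```text
[ 20 150 150]
[ 20 152 149]
[  1 202 116]
[ 74 105  92]
[ 17 110 185]
[ 16 108 180]
t: 8.9
eef_pos: [0.429, 0.1867, 0.1474]
tool_rot: [0.0, 0.729, 0.684, -0.001]
contact_force: [0.5, -0.3, -0.5]
gripper_width: 0.997
grasp_force: 0.0
guess px 282 213
306 [281. 216.] xy [0.4285 0.1833] len 0.022 0.008 yaw -7.6 hsv [ 19 149 161]
{'x': np.float64(-0.0008), 'y': np.float64(-0.0008), 'z': np.float64(0.1431), 'ax': np.float64(0.0005), 'ay': np.float64(0.0011), 'az': np.float64(0.0037)}
```

```bash
python3 -m jog '[{"x":-0.002,"y":0,"z":0.05,"ax":0,"ay":0,"az":0.06},{"x":-0.002,"y":0,"z":0.1,"ax":0,"ay":0,"az":0.06},{"x":-0.002,"y":0,"z":0.13,"ax":0,"ay":0,"az":0.06},{"x":-0.002,"y":0,"z":0.142,"ax":0,"ay":0,"az":0.06},{"x":-0.002,"y":0,"z":0.142,"ax":0,"ay":0,"az":0.06},{"x":-0.002,"y":0,"z":0.142,"ax":0,"ay":0,"az":0.06}]'
python3 -m jog '[{"x":0,"y":0,"z":0,"ax":0,"ay":0,"az":0},{"x":0,"y":0,"z":0,"ax":0,"ay":0,"az":0},{"x":0,"y":0,"z":0,"ax":0,"ay":0,"az":0},{"x":0,"y":0,"z":0,"ax":0,"ay":0,"az":0},{"x":0,"y":0,"z":0,"ax":0,"ay":0,"az":0},{"x":0,"y":0,"z":0,"ax":0,"ay":0,"az":0}]' 0 40
python3 - <<'E'
from h import *
slot(.049,.2)
E
```

```text
t: 9.55
eef_pos: [0.4325, 0.1832, 0.007]
tool_rot: [0.001, 0.751, 0.66, 0.001]
contact_force: [0.8, -0.9, 0.1]
gripper_width: 1.003
grasp_force: 0.0
t: 10.15
eef_pos: [0.4315, 0.1838, 0.0071]
tool_rot: [0.001, 0.751, 0.661, 0.001]
contact_force: [-1.7, -1.0, 9.6]
gripper_width: 0.58
grasp_force: 40.5
{'x': np.float64(-0.1346), 'y': np.float64(0.2041), 'z': np.float64(-0.1925), 'ax': np.float64(0.0018), 'ay': np.float64(-0.0002), 'az': np.float64(-0.2198)}
```

```bash
python3 -m jog '[{"x":0,"y":0,"z":-0.04,"ax":0,"ay":0,"az":0},{"x":0,"y":0,"z":-0.09,"ax":0,"ay":0,"az":0},{"x":0,"y":0,"z":-0.14,"ax":0,"ay":0,"az":0},{"x":-0.01,"y":0.015,"z":-0.18,"ax":0,"ay":0,"az":-0.03},{"x":-0.035,"y":0.05,"z":-0.193,"ax":0,"ay":0,"az":-0.1},{"x":-0.06,"y":0.09,"z":-0.193,"ax":0,"ay":0,"az":-0.18},{"x":-0.085,"y":0.13,"z":-0.193,"ax":0,"ay":0,"az":-0.22},{"x":-0.11,"y":0.165,"z":-0.193,"ax":0,"ay":0,"az":-0.22},{"x":-0.128,"y":0.193,"z":-0.193,"ax":0,"ay":0,"az":-0.22},{"x":-0.135,"y":0.204,"z":-0.193,"ax":0,"ay":0,"az":-0.22},{"x":-0.135,"y":0.204,"z":-0.193,"ax":0,"ay":0,"az":-0.22},{"x":-0.135,"y":0.204,"z":-0.193,"ax":0,"ay":0,"az":-0.22}]'
python3 - <<'E'
from h import *
slot(.049,.090)
E
```

```text
t: 11.35
eef_pos: [0.6149, 0.0247, 0.199]
tool_rot: [-0.0, 0.674, 0.739, -0.001]
contact_force: [-0.2, 0.6, -1.1]
gripper_width: 0.581
grasp_force: 42.7
{'x': np.float64(-0.0005), 'y': np.float64(0.0016), 'z': np.float64(0.109), 'ax': np.float64(-0.0009), 'ay': np.float64(0.0005), 'az': np.float64(0.0008)}
```

```bash
python3 -m jog '[{"x":0,"y":0.001,"z":0.03,"ax":0,"ay":0,"az":0},{"x":0,"y":0.001,"z":0.06,"ax":0,"ay":0,"az":0},{"x":0,"y":0.001,"z":0.085,"ax":0,"ay":0,"az":0},{"x":0,"y":0.001,"z":0.1,"ax":0,"ay":0,"az":0},{"x":0,"y":0.001,"z":0.107,"ax":0,"ay":0,"az":0},{"x":0,"y":0.001,"z":0.11,"ax":0,"ay":0,"az":0},{"x":0,"y":0.001,"z":0.11,"ax":0,"ay":0,"az":0},{"x":0,"y":0.001,"z":0.11,"ax":0,"ay":0,"az":0}]'
python3 -m jog '[{"x":0,"y":0,"z":0,"ax":0,"ay":0,"az":0},{"x":0,"y":0,"z":0,"ax":0,"ay":0,"az":0},{"x":0,"y":0,"z":0,"ax":0,"ay":0,"az":0},{"x":0,"y":0,"z":0,"ax":0,"ay":0,"az":0},{"x":0,"y":0,"z":0,"ax":0,"ay":0,"az":0},{"x":0,"y":0,"z":-0.02,"ax":0,"ay":0,"az":0},{"x":0,"y":0,"z":-0.06,"ax":0,"ay":0,"az":0},{"x":0,"y":0,"z":-0.1,"ax":0,"ay":0,"az":0}]' 1
python3 - <<'E'
from h import *
plan(.437,-.0705,.15,np.radians(5))
E
```

```text
t: 12.15
eef_pos: [0.6177, 0.0239, 0.0904]
tool_rot: [0.001, 0.674, 0.739, 0.001]
contact_force: [-1.1, -0.8, -0.6]
gripper_width: 0.58
grasp_force: 42.6
t: 12.95
eef_pos: [0.6162, 0.0235, 0.1896]
tool_rot: [0.0, 0.674, 0.739, -0.001]
contact_force: [0.8, 0.1, 0.3]
gripper_width: 0.997
grasp_force: 0.0
{'x': np.float64(-0.0771), 'y': np.float64(-0.187), 'z': np.float64(0.0401), 'ax': np.float64(-0.0019), 'ay': np.float64(0.0019), 'az': np.float64(0.0044)}
```

```bash
python3 -m jog '[{"x":-0.015,"y":-0.035,"z":-0.01,"ax":0,"ay":0,"az":0},{"x":-0.03,"y":-0.075,"z":-0.01,"ax":0,"ay":0,"az":0},{"x":-0.045,"y":-0.115,"z":0,"ax":0,"ay":0,"az":0},{"x":-0.06,"y":-0.15,"z":0.02,"ax":0,"ay":0,"az":0},{"x":-0.072,"y":-0.178,"z":0.04,"ax":0,"ay":0,"az":0},{"x":-0.077,"y":-0.187,"z":0.04,"ax":0,"ay":0,"az":0},{"x":-0.077,"y":-0.187,"z":0.04,"ax":0,"ay":0,"az":0}]'
python3 - <<'E'
from h import *
stripe((.437,-.0705),(10,135,110),(30,255,255),"w7")
plan(.437,-.0705,.006,np.radians(5))
E
```

```text
t: 13.65
eef_pos: [0.4371, -0.0709, 0.1495]
tool_rot: [0.0, 0.675, 0.738, -0.0]
contact_force: [1.6, 0.2, 0.3]
gripper_width: 0.999
grasp_force: 0.0
guess px 280 210
{'x': np.float64(0.0001), 'y': np.float64(-0.0024), 'z': np.float64(0.1441), 'ax': np.float64(0.0021), 'ay': np.float64(0.0013), 'az': np.float64(0.0043)}
```

View pics/w7.png

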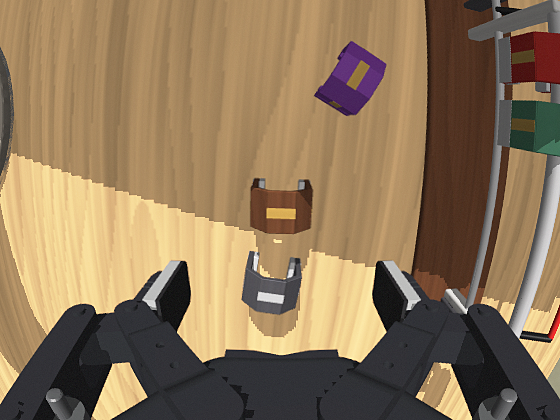

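Brown is in place with its stripe at (281,213), aligned with the tool. Grey is behind it with its stripe at (270,297). Red and green hang on the bar at right, so I descend on brown.

```bash
python3 -m jog '[{"x":-0.001,"y":-0.001,"z":0.05,"ax":0,"ay":0,"az":0},{"x":-0.001,"y":-0.001,"z":0.1,"ax":0,"ay":0,"az":0},{"x":-0.001,"y":-0.001,"z":0.13,"ax":0,"ay":0,"az":0},{"x":-0.001,"y":-0.001,"z":0.143,"ax":0,"ay":0,"az":0},{"x":-0.001,"y":-0.001,"z":0.143,"ax":0,"ay":0,"az":0},{"x":-0.001,"y":-0.001,"z":0.143,"ax":0,"ay":0,"az":0}]'
python3 -m jog '[{"x":0,"y":0,"z":0,"ax":0,"ay":0,"az":0},{"x":0,"y":0,"z":0,"ax":0,"ay":0,"az":0},{"x":0,"y":0,"z":0,"ax":0,"ay":0,"az":0},{"x":0,"y":0,"z":0,"ax":0,"ay":0,"az":0},{"x":0,"y":0,"z":0,"ax":0,"ay":0,"az":0},{"x":0,"y":0,"z":0,"ax":0,"ay":0,"az":0}]' 0 40
python3 - <<'E'
from h import *
slot(0,.2)
E
```

```text
t: 14.3
eef_pos: [0.4387, -0.0714, 0.0073]
tool_rot: [0.001, 0.674, 0.739, 0.0]
contact_force: [0.7, 0.7, 0.3]
gripper_width: 1.001
grasp_force: 0.0
t: 14.9
eef_pos: [0.4379, -0.0713, 0.0075]
tool_rot: [0.001, 0.674, 0.739, 0.001]
contact_force: [-1.8, -0.1, 10.3]
gripper_width: 0.582
grasp_force: 39.6
{'x': np.float64(0.0297), 'y': np.float64(0.1871), 'z': np.float64(-0.192), 'ax': np.float64(0.0025), 'ay': np.float64(0.0008), 'az': np.float64(-0.0002)}
```

```bash
python3 -m jog '[{"x":0,"y":0,"z":-0.04,"ax":0,"ay":0,"az":0},{"x":0,"y":0,"z":-0.09,"ax":0,"ay":0,"az":0},{"x":0,"y":0,"z":-0.14,"ax":0,"ay":0,"az":0},{"x":0.003,"y":0.015,"z":-0.18,"ax":0,"ay":0,"az":0},{"x":0.008,"y":0.05,"z":-0.193,"ax":0,"ay":0,"az":0},{"x":0.015,"y":0.09,"z":-0.193,"ax":0,"ay":0,"az":0},{"x":0.02,"y":0.13,"z":-0.193,"ax":0,"ay":0,"az":0},{"x":0.026,"y":0.16,"z":-0.193,"ax":0.001,"ay":0,"az":0},{"x":0.03,"y":0.18,"z":-0.193,"ax":0.001,"ay":0,"az":0},{"x":0.03,"y":0.187,"z":-0.193,"ax":0.001,"ay":0,"az":0},{"x":0.03,"y":0.187,"z":-0.193,"ax":0.001,"ay":0,"az":0},{"x":0.03,"y":0.187,"z":-0.193,"ax":0.001,"ay":0,"az":0}]'
python3 - <<'E'
from h import *
slot(0,.0905)
E
```

```text
t: 16.1
eef_pos: [0.619, -0.0251, 0.1993]
tool_rot: [-0.0, 0.674, 0.738, -0.001]
contact_force: [1.0, -0.2, -0.6]
gripper_width: 0.58
grasp_force: 42.6
{'x': np.float64(0.0005), 'y': np.float64(0.0022), 'z': np.float64(0.1088), 'ax': np.float64(-0.0018), 'ay': np.float64(0.0013), 'az': np.float64(-0.0012)}
```

```bash
python3 -m jog '[{"x":0,"y":0.001,"z":0.03,"ax":0,"ay":0,"az":0},{"x":0,"y":0.001,"z":0.06,"ax":0,"ay":0,"az":0},{"x":0,"y":0.001,"z":0.085,"ax":0,"ay":0,"az":0},{"x":0,"y":0.001,"z":0.1,"ax":0,"ay":0,"az":0},{"x":0,"y":0.001,"z":0.107,"ax":0,"ay":0,"az":0},{"x":0,"y":0.001,"z":0.11,"ax":0,"ay":0,"az":0},{"x":0,"y":0.001,"z":0.11,"ax":0,"ay":0,"az":0},{"x":0,"y":0.001,"z":0.11,"ax":0,"ay":0,"az":0}]'
python3 -m jog '[{"x":0,"y":0,"z":0,"ax":0,"ay":0,"az":0},{"x":0,"y":0,"z":0,"ax":0,"ay":0,"az":0},{"x":0,"y":0,"z":0,"ax":0,"ay":0,"az":0},{"x":0,"y":0,"z":0,"ax":0,"ay":0,"az":0},{"x":0,"y":0,"z":0,"ax":0,"ay":0,"az":0},{"x":0,"y":0,"z":-0.02,"ax":0,"ay":0,"az":0},{"x":0,"y":0,"z":-0.06,"ax":0,"ay":0,"az":0},{"x":0,"y":0,"z":-0.1,"ax":0,"ay":0,"az":0}]' 1
python3 - <<'E'
from h import *
plan(.435,-.145,.15,np.radians(2))
E
```

```text
t: 16.9
eef_pos: [0.6219, -0.0246, 0.0906]
tool_rot: [0.001, 0.674, 0.739, -0.0]
contact_force: [-0.8, -0.2, 3.5]
gripper_width: 0.582
grasp_force: 43.0
t: 17.7
eef_pos: [0.6206, -0.0242, 0.1897]
tool_rot: [-0.0, 0.674, 0.739, -0.002]
contact_force: [0.4, 0.1, 0.1]
gripper_width: 0.999
grasp_force: 0.0
{'x': np.float64(-0.1032), 'y': np.float64(-0.1958), 'z': np.float64(0.0405), 'ax': np.float64(-0.0029), 'ay': np.float64(0.0019), 'az': np.float64(0.0569)}
```

```bash
python3 -m jog '[{"x":-0.02,"y":-0.035,"z":-0.01,"ax":0,"ay":0,"az":0},{"x":-0.04,"y":-0.075,"z":-0.01,"ax":0,"ay":0,"az":0.02},{"x":-0.06,"y":-0.115,"z":0,"ax":0,"ay":0,"az":0.04},{"x":-0.08,"y":-0.15,"z":0.02,"ax":0,"ay":0,"az":0.057},{"x":-0.097,"y":-0.183,"z":0.04,"ax":0,"ay":0,"az":0.057},{"x":-0.103,"y":-0.196,"z":0.04,"ax":0,"ay":0,"az":0.057},{"x":-0.103,"y":-0.196,"z":0.04,"ax":0,"ay":0,"az":0.057}]'
python3 - <<'E'
from h import *
stripe((.435,-.145),(0,0,150),(180,70,255),"w8")
plan(.435,-.145,.006,np.radians(2))
E
```

```text
t: 18.4
eef_pos: [0.4337, -0.1458, 0.1495]
tool_rot: [-0.0, 0.696, 0.718, -0.001]
contact_force: [0.8, 0.4, 0.6]
gripper_width: 1.001
grasp_force: 0.0
guess px 282 210
288 [283. 214.] xy [ 0.435  -0.1479] len 0.022 0.008 yaw -4.1 hsv [  0   4 193]
{'x': np.float64(0.0001), 'y': np.float64(-0.0011), 'z': np.float64(0.1441), 'ax': np.float64(0.0005), 'ay': np.float64(0.0012), 'az': np.float64(-0.0011)}
```

```bash
python3 -m jog '[{"x":-0.002,"y":0,"z":0.05,"ax":0,"ay":0,"az":0.1},{"x":-0.002,"y":0,"z":0.1,"ax":0,"ay":0,"az":0.1},{"x":-0.002,"y":0,"z":0.13,"ax":0,"ay":0,"az":0.1},{"x":-0.002,"y":0,"z":0.143,"ax":0,"ay":0,"az":0.1},{"x":-0.002,"y":0,"z":0.143,"ax":0,"ay":0,"az":0.1},{"x":-0.002,"y":0,"z":0.143,"ax":0,"ay":0,"az":0.1}]'
python3 -m jog '[{"x":0,"y":0,"z":0,"ax":0,"ay":0,"az":0},{"x":0,"y":0,"z":0,"ax":0,"ay":0,"az":0},{"x":0,"y":0,"z":0,"ax":0,"ay":0,"az":0},{"x":0,"y":0,"z":0,"ax":0,"ay":0,"az":0},{"x":0,"y":0,"z":0,"ax":0,"ay":0,"az":0},{"x":0,"y":0,"z":0,"ax":0,"ay":0,"az":0}]' 0 40
python3 - <<'E'
from h import *
slot(-.049,.2)
E
```

```text
t: 19.05
eef_pos: [0.4372, -0.1471, 0.0076]
tool_rot: [0.001, 0.73, 0.684, -0.0]
contact_force: [0.1, -0.4, -0.4]
gripper_width: 1.0
grasp_force: 0.0
t: 19.65
eef_pos: [0.4364, -0.1469, 0.0077]
tool_rot: [0.001, 0.73, 0.684, 0.0]
contact_force: [-2.0, 1.1, 9.3]
gripper_width: 0.578
grasp_force: 40.4
{'x': np.float64(0.0856), 'y': np.float64(0.1842), 'z': np.float64(-0.192), 'ax': np.float64(0.0015), 'ay': np.float64(0.001), 'az': np.float64(-0.1569)}
```

```bash
python3 -m jog '[{"x":0,"y":0,"z":-0.04,"ax":0,"ay":0,"az":0},{"x":0,"y":0,"z":-0.09,"ax":0,"ay":0,"az":0},{"x":0,"y":0,"z":-0.14,"ax":0,"ay":0,"az":0},{"x":0.006,"y":0.015,"z":-0.18,"ax":0,"ay":0,"az":-0.03},{"x":0.022,"y":0.05,"z":-0.193,"ax":0,"ay":0,"az":-0.1},{"x":0.04,"y":0.09,"z":-0.193,"ax":0,"ay":0,"az":-0.157},{"x":0.058,"y":0.125,"z":-0.193,"ax":0,"ay":0,"az":-0.157},{"x":0.073,"y":0.158,"z":-0.193,"ax":0.001,"ay":0,"az":-0.157},{"x":0.083,"y":0.178,"z":-0.193,"ax":0.001,"ay":0,"az":-0.157},{"x":0.086,"y":0.185,"z":-0.193,"ax":0.001,"ay":0,"az":-0.157},{"x":0.086,"y":0.185,"z":-0.193,"ax":0.001,"ay":0,"az":-0.157},{"x":0.086,"y":0.185,"z":-0.193,"ax":0.001,"ay":0,"az":-0.157}]'
python3 - <<'E'
from h import *
slot(-.049,.0905)
E
```

```text
t: 20.85
eef_pos: [0.6244, -0.0741, 0.1994]
tool_rot: [-0.0, 0.674, 0.738, -0.002]
contact_force: [-1.3, -0.4, -0.4]
gripper_width: 0.575
grasp_force: 42.9
{'x': np.float64(0.0008), 'y': np.float64(0.0014), 'z': np.float64(0.1089), 'ax': np.float64(-0.0028), 'ay': np.float64(0.0015), 'az': np.float64(-0.0016)}
```

```bash
python3 -m jog '[{"x":0,"y":0,"z":0.03,"ax":0,"ay":0,"az":0},{"x":0,"y":0,"z":0.06,"ax":0,"ay":0,"az":0},{"x":0,"y":0,"z":0.085,"ax":0,"ay":0,"az":0},{"x":0,"y":0,"z":0.1,"ax":0,"ay":0,"az":0},{"x":0,"y":0,"z":0.107,"ax":0,"ay":0,"az":0},{"x":0,"y":0,"z":0.11,"ax":0,"ay":0,"az":0},{"x":0,"y":0,"z":0.11,"ax":0,"ay":0,"az":0},{"x":0,"y":0,"z":0.11,"ax":0,"ay":0,"az":0}]'
python3 -m jog '[{"x":0,"y":0,"z":0,"ax":0,"ay":0,"az":0},{"x":0,"y":0,"z":0,"ax":0,"ay":0,"az":0},{"x":0,"y":0,"z":0,"ax":0,"ay":0,"az":0},{"x":0,"y":0,"z":0,"ax":0,"ay":0,"az":0},{"x":0,"y":0,"z":0,"ax":0,"ay":0,"az":0},{"x":0,"y":0,"z":-0.02,"ax":0,"ay":0,"az":0},{"x":0,"y":0,"z":-0.06,"ax":0,"ay":0,"az":0},{"x":0,"y":0,"z":-0.1,"ax":0,"ay":0,"az":0}]' 1
python3 - <<'E'
from h import *
plan(.438,-.2845,.15,np.radians(-8))
E
```

```text
t: 21.65
eef_pos: [0.6262, -0.0737, 0.0908]
tool_rot: [0.001, 0.674, 0.739, -0.001]
contact_force: [-2.0, -0.2, 4.4]
gripper_width: 0.581
grasp_force: 43.4
t: 22.45
eef_pos: [0.6252, -0.0729, 0.1898]
tool_rot: [-0.001, 0.674, 0.739, -0.002]
contact_force: [0.6, 0.7, -0.1]
gripper_width: 1.003
grasp_force: 0.0
{'x': np.float64(-0.1935), 'y': np.float64(-0.2056), 'z': np.float64(0.0409), 'ax': np.float64(-0.0037), 'ay': np.float64(0.002), 'az': np.float64(0.2314)}
```

```bash
python3 -m jog '[{"x":-0.03,"y":-0.03,"z":-0.01,"ax":0,"ay":0,"az":0.03},{"x":-0.06,"y":-0.065,"z":-0.01,"ax":0,"ay":0,"az":0.08},{"x":-0.095,"y":-0.1,"z":0,"ax":0,"ay":0,"az":0.15},{"x":-0.13,"y":-0.135,"z":0,"ax":0,"ay":0,"az":0.23},{"x":-0.16,"y":-0.17,"z":0.02,"ax":0,"ay":0,"az":0.23},{"x":-0.185,"y":-0.196,"z":0.04,"ax":0,"ay":0,"az":0.23},{"x":-0.1935,"y":-0.2055,"z":0.04,"ax":0,"ay":0,"az":0.23},{"x":-0.1935,"y":-0.2055,"z":0.04,"ax":0,"ay":0,"az":0.23}]'
python3 - <<'E'
from h import *
stripe((.438,-.2845),(0,60,20),(30,255,140),"w9")
plan(.438,-.2845,.006,np.radians(-8))
E
```

```text
t: 23.25
eef_pos: [0.4373, -0.2861, 0.15]
tool_rot: [-0.0, 0.756, 0.655, -0.001]
contact_force: [0.1, 0.9, 0.4]
gripper_width: 0.997
grasp_force: 0.0
guess px 281 208
292 [280. 207.] xy [ 0.4372 -0.2834] len 0.022 0.008 yaw -17.2 hsv [ 11 165  74]
{'x': np.float64(0.0003), 'y': np.float64(-0.0012), 'z': np.float64(0.1443), 'ax': np.float64(-0.0008), 'ay': np.float64(0.0015), 'az': np.float64(0.0003)}
```

```bash
python3 -m jog '[{"x":0.001,"y":0,"z":0.05,"ax":0,"ay":0,"az":0.1},{"x":0.001,"y":0,"z":0.09,"ax":0,"ay":0,"az":0.16},{"x":0.001,"y":0,"z":0.13,"ax":0,"ay":0,"az":0.16},{"x":0.001,"y":0,"z":0.143,"ax":0,"ay":0,"az":0.16},{"x":0.001,"y":0,"z":0.143,"ax":0,"ay":0,"az":0.16},{"x":0.001,"y":0,"z":0.143,"ax":0,"ay":0,"az":0.16}]'
python3 -m jog '[{"x":0,"y":0,"z":0,"ax":0,"ay":0,"az":0},{"x":0,"y":0,"z":0,"ax":0,"ay":0,"az":0},{"x":0,"y":0,"z":0,"ax":0,"ay":0,"az":0},{"x":0,"y":0,"z":0,"ax":0,"ay":0,"az":0},{"x":0,"y":0,"z":0,"ax":0,"ay":0,"az":0},{"x":0,"y":0,"z":0,"ax":0,"ay":0,"az":0}]' 0 40
python3 - <<'E'
from h import *
slot(-.098,.2)
E
```

```text
t: 23.9
eef_pos: [0.4404, -0.2839, 0.0083]
tool_rot: [0.001, 0.804, 0.595, -0.001]
contact_force: [-0.5, 0.3, -0.1]
gripper_width: 1.001
grasp_force: 0.0
t: 24.5
eef_pos: [0.4397, -0.284, 0.0083]
tool_rot: [0.001, 0.804, 0.594, -0.0]
contact_force: [-1.3, 1.2, 8.3]
gripper_width: 0.577
grasp_force: 40.5
{'x': np.float64(0.2104), 'y': np.float64(0.1346), 'z': np.float64(-0.1919), 'ax': np.float64(0.0007), 'ay': np.float64(0.0015), 'az': np.float64(-0.39)}
```

```bash
python3 -m jog '[{"x":0,"y":0,"z":-0.04,"ax":0,"ay":0,"az":0},{"x":0,"y":0,"z":-0.09,"ax":0,"ay":0,"az":0},{"x":0,"y":0,"z":-0.14,"ax":0,"ay":0,"az":0},{"x":0.015,"y":0.01,"z":-0.18,"ax":0,"ay":0,"az":-0.03},{"x":0.05,"y":0.032,"z":-0.193,"ax":0,"ay":0,"az":-0.1},{"x":0.09,"y":0.058,"z":-0.193,"ax":0,"ay":0,"az":-0.2},{"x":0.13,"y":0.083,"z":-0.193,"ax":0,"ay":0,"az":-0.3},{"x":0.165,"y":0.106,"z":-0.193,"ax":0,"ay":0.001,"az":-0.39},{"x":0.195,"y":0.125,"z":-0.193,"ax":0,"ay":0.001,"az":-0.39},{"x":0.2105,"y":0.135,"z":-0.193,"ax":0,"ay":0.001,"az":-0.39},{"x":0.2105,"y":0.135,"z":-0.193,"ax":0,"ay":0.001,"az":-0.39},{"x":0.2105,"y":0.135,"z":-0.193,"ax":0,"ay":0.001,"az":-0.39}]'
python3 - <<'E'
from h import *
slot(-.098,.091)
E
```

```text
t: 25.7
eef_pos: [0.6289, -0.1233, 0.1994]
tool_rot: [-0.0, 0.674, 0.738, -0.001]
contact_force: [-0.4, -0.7, -1.6]
gripper_width: 0.579
grasp_force: 42.5
{'x': np.float64(0.0012), 'y': np.float64(0.0015), 'z': np.float64(0.1084), 'ax': np.float64(-0.0027), 'ay': np.float64(0.0012), 'az': np.float64(-0.0016)}
```

```bash
python3 -m jog '[{"x":0.001,"y":0,"z":0.03,"ax":0,"ay":0,"az":0},{"x":0.001,"y":0,"z":0.06,"ax":0,"ay":0,"az":0},{"x":0.001,"y":0,"z":0.085,"ax":0,"ay":0,"az":0},{"x":0.001,"y":0,"z":0.1,"ax":0,"ay":0,"az":0},{"x":0.001,"y":0,"z":0.107,"ax":0,"ay":0,"az":0},{"x":0.001,"y":0,"z":0.109,"ax":0,"ay":0,"az":0},{"x":0.001,"y":0,"z":0.109,"ax":0,"ay":0,"az":0},{"x":0.001,"y":0,"z":0.109,"ax":0,"ay":0,"az":0}]'
python3 -m jog '[{"x":0,"y":0,"z":0,"ax":0,"ay":0,"az":0},{"x":0,"y":0,"z":0,"ax":0,"ay":0,"az":0},{"x":0,"y":0,"z":0,"ax":0,"ay":0,"az":0},{"x":0,"y":0,"z":0,"ax":0,"ay":0,"az":0},{"x":0,"y":0,"z":0,"ax":0,"ay":0,"az":0},{"x":0,"y":0,"z":-0.02,"ax":0,"ay":0,"az":0},{"x":0,"y":0,"z":-0.06,"ax":0,"ay":0,"az":0},{"x":0,"y":0,"z":-0.1,"ax":0,"ay":0,"az":0},{"x":0,"y":0,"z":-0.13,"ax":0,"ay":0,"az":0}]' 1
python3 - <<'E'
from h import *
x,y=RT-.031*RX+.22*RYv; print(x,y); plan(x,y,.2,RY)
E
```

```text
t: 26.5
eef_pos: [0.6302, -0.1218, 0.0914]
tool_rot: [0.0, 0.674, 0.739, -0.0]
contact_force: [-0.1, -0.5, -0.4]
gripper_width: 0.581
grasp_force: 42.5
t: 27.4
eef_pos: [0.6304, -0.1213, 0.2228]
tool_rot: [0.0, 0.674, 0.739, -0.0]
contact_force: [0.4, -0.3, 0.9]
gripper_width: 1.002
grasp_force: 0.0
0.5699196393046192 0.19172163802734865
{'x': np.float64(0.3173), 'y': np.float64(-0.0316), 'z': np.float64(0.0225), 'ax': np.float64(0.0002), 'ay': np.float64(0.0009), 'az': np.float64(-0.0004)}
```

```bash
python3 -m jog '[{"x":0.04,"y":-0.004,"z":0,"ax":0,"ay":0,"az":0},{"x":0.085,"y":-0.008,"z":0,"ax":0,"ay":0,"az":0},{"x":0.13,"y":-0.013,"z":0,"ax":0,"ay":0,"az":0},{"x":0.175,"y":-0.018,"z":0,"ax":0,"ay":0,"az":0},{"x":0.22,"y":-0.022,"z":0.01,"ax":0,"ay":0,"az":0},{"x":0.265,"y":-0.027,"z":0.02,"ax":0,"ay":0,"az":0},{"x":0.3,"y":-0.03,"z":0.022,"ax":0,"ay":0,"az":0},{"x":0.317,"y":-0.032,"z":0.022,"ax":0,"ay":0,"az":0},{"x":0.317,"y":-0.032,"z":0.022,"ax":0,"ay":0,"az":0},{"x":0.317,"y":-0.032,"z":0.022,"ax":0,"ay":0,"az":0}]' 0 40
python3 - <<'E'
from h import *
plan(.57,.1917,.2,RY)
a=read_camera("scene")[:,:,::-1][140:340,220:390];b=read_camera("side")[:,:,::-1][120:330,190:370]
o=np.zeros((470,800,3),np.uint8);A=cv2.resize(a,(400,470),interpolation=2);B=cv2.resize(b,(400,467),interpolation=2);o[:,:400]=A;o[:467,400:]=B;cv2.imwrite("pics/c10.png",o)
E
```

```text
t: 28.4
eef_pos: [0.5694, 0.1903, 0.1987]
tool_rot: [0.0, 0.674, 0.738, -0.001]
contact_force: [-0.3, -0.6, 0.3]
gripper_width: -0.002
grasp_force: 0.0
{'x': np.float64(0.0014), 'y': np.float64(0.0007), 'z': np.float64(-0.0013), 'ax': np.float64(-0.001), 'ay': np.float64(0.0012), 'az': np.float64(-0.0013)}
```

View pics/c10.png

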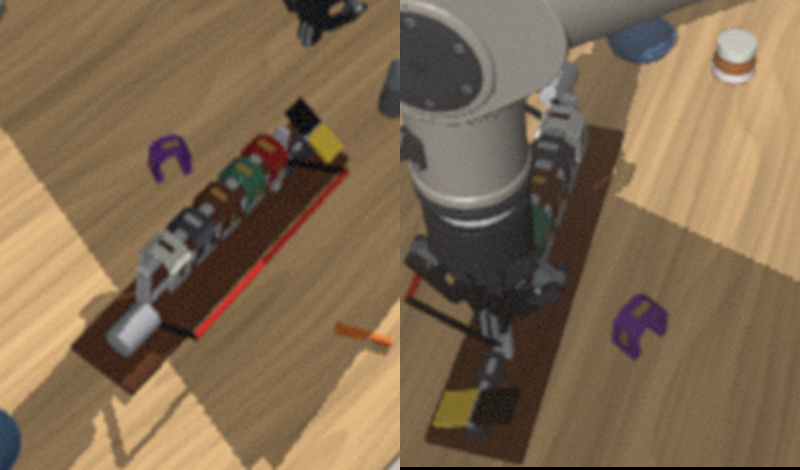

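All five cuffs hang side by side and the rod is still open beyond them. Now I press the black pad.

```bash
python3 -m jog '[{"x":0.001,"y":0.001,"z":0.05,"ax":0,"ay":0,"az":0},{"x":0.001,"y":0.001,"z":0.1,"ax":0,"ay":0,"az":0},{"x":0.001,"y":0.001,"z":0.12,"ax":0,"ay":0,"az":0},{"x":0.001,"y":0.001,"z":0.13,"ax":0,"ay":0,"az":0},{"x":0.001,"y":0.001,"z":0.138,"ax":0,"ay":0,"az":0},{"x":0.001,"y":0.001,"z":0.146,"ax":0,"ay":0,"az":0},{"x":0.001,"y":0.001,"z":0.152,"ax":0,"ay":0,"az":0},{"x":0.001,"y":0.001,"z":0.155,"ax":0,"ay":0,"az":0},{"x":0.001,"y":0.001,"z":0.155,"ax":0,"ay":0,"az":0},{"x":0.001,"y":0.001,"z":0.11,"ax":0,"ay":0,"az":0},{"x":0.001,"y":0.001,"z":0.06,"ax":0,"ay":0,"az":0},{"x":0.001,"y":0.001,"z":0.01,"ax":0,"ay":0,"az":0}]'
python3 -m jog '[{"x":0.04,"y":-0.03,"z":0,"ax":0,"ay":0,"az":0},{"x":0.08,"y":-0.06,"z":0,"ax":0,"ay":0,"az":0},{"x":0.12,"y":-0.09,"z":0,"ax":0,"ay":0,"az":0},{"x":0.15,"y":-0.11,"z":0,"ax":0,"ay":0,"az":0},{"x":0.15,"y":-0.11,"z":0,"ax":0,"ay":0,"az":0},{"x":0.15,"y":-0.11,"z":0,"ax":0,"ay":0,"az":0},{"x":0.15,"y":-0.11,"z":0,"ax":0,"ay":0,"az":0},{"x":0.15,"y":-0.11,"z":0,"ax":0,"ay":0,"az":0},{"x":0.15,"y":-0.11,"z":0,"ax":0,"ay":0,"az":0},{"x":0.15,"y":-0.11,"z":0,"ax":0,"ay":0,"az":0},{"x":0.15,"y":-0.11,"z":0,"ax":0,"ay":0,"az":0},{"x":0.15,"y":-0.11,"z":0,"ax":0,"ay":0,"az":0}]'
python3 - <<'E'
from h import *
a=read_camera("scene")[:,:,::-1][140:340,220:390];b=read_camera("side")[:,:,::-1][120:330,190:370]
o=np.zeros((470,800,3),np.uint8);A=cv2.resize(a,(400,470),interpolation=2);B=cv2.resize(b,(400,467),interpolation=2);o[:,:400]=A;o[:467,400:]=B;cv2.imwrite("pics/c11.png",o)
E
```

```text
t: 29.7
eef_pos: [0.5696, 0.1928, 0.1901]
tool_rot: [-0.0, 0.674, 0.739, -0.001]
contact_force: [0.6, 0.9, 0.4]
gripper_width: -0.003
grasp_force: 0.0
t: 30.9
eef_pos: [0.4466, 0.332, 0.1884]
tool_rot: [-0.0, 0.674, 0.739, -0.001]
contact_force: [-0.1, 0.4, 0.2]
gripper_width: -0.002
grasp_force: 0.0
```

View pics/c11.png

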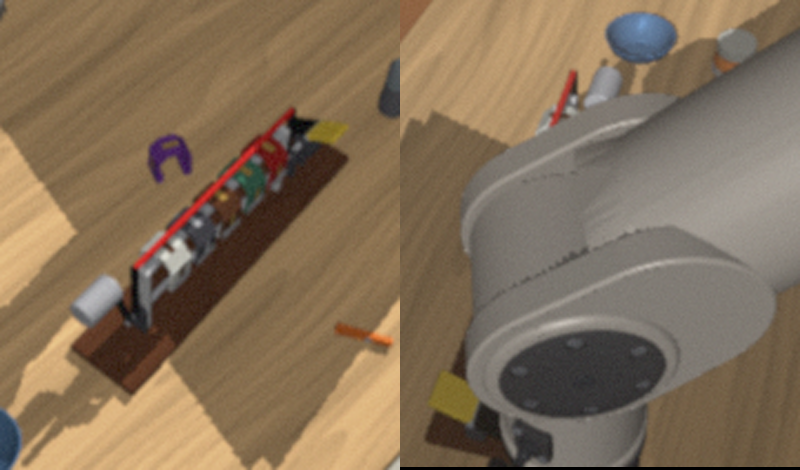

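The catch is shut: the red rod runs over the bar with all five cuffs hanging below it. I wait a little for them to settle, check for motion, then hand in.

```bash
for i in 1 2 3; do python3 -m jog '[{"x":0,"y":0,"z":0,"ax":0,"ay":0,"az":0},{"x":0,"y":0,"z":0,"ax":0,"ay":0,"az":0},{"x":0,"y":0,"z":0,"ax":0,"ay":0,"az":0},{"x":0,"y":0,"z":0,"ax":0,"ay":0,"az":0},{"x":0,"y":0,"z":0,"ax":0,"ay":0,"az":0},{"x":0,"y":0,"z":0,"ax":0,"ay":0,"az":0},{"x":0,"y":0,"z":0,"ax":0,"ay":0,"az":0},{"x":0,"y":0,"z":0,"ax":0,"ay":0,"az":0},{"x":0,"y":0,"z":0,"ax":0,"ay":0,"az":0},{"x":0,"y":0,"z":0,"ax":0,"ay":0,"az":0}]' | head -1; done
python3 - <<'E'
from h import *
a=[read_camera("scene")[140:340,220:390].astype(int) for _ in range(4)]
print(abs(a[0]-a[3]).max(),abs(a[0]-a[3]).mean())
print(hand_in())
E
```

```text
t: 32.0
t: 33.0
t: 34.0
29 2.4346666666666668
the job is handed in; nothing more can be done
None
```

All five cuffs present (red, green, brown, grey, white; no blue in this run) hang on the bar under the shut keeper rod; I left the purple look-alike and the bystanders alone and handed the job in at about 34 s.

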